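Level the hallway key shelf with a spirit level

ROBOT

A 7-joint arm with a two-finger parallel gripper is mounted at the origin on the work surface. World frame = base frame: x ahead of the robot, y to its left, z up, the work surface at z = 0. Lengths are in m, angles in degrees, forces in N, time in s.
With the tool pointing down it reaches from about 0.4 to 0.85 m from the base axis. Payload 4.5 kg.
Tool frame: the origin (TCP) lies midway between the tips of the shut fingers; the grasp point (between the pads) lies 19 mm behind it; z points along the fingers, y is the direction in which the jaws open and shut (so a half turn about z gives the same grasp; the last joint's range is limited). The gripper opens to 88 mm and grips with 3 to 60 N. Pads are 18 mm wide; open, the fingers measure 123 mm over their backs; the gripper's body (75 mm by 187 mm) begins 45 mm behind the grasp point.
Start: joints at [-61.547, 39.483, -11.15, 89.685, 9.013, 51.709, -12.324], TCP at [0.279, 0.559, 0.239] pointing down, gripper open.
Joint ranges: [-172.22, 172.22], [-26.19, 119.32], [-84.43, 86.54], [7.71, 146.69], [-57.33, 237.33], [2.42, 119.75], [-152.13, 152.13]. Speed limits (degrees/s): [147.25, 147.25, 180, 180, 180, 180, 180].

INTERFACE

Orientations are given as a 3x3 rotation matrix whose columns are the frame's x, y, z axes.
In Python, from workcell import status, vision, order gives the robot as it stands.
- The arm moves only by the shell command python3 -m creep 'ROWS' [OPENING] [FORCE]. ROWS is JSON, a list that holds one entry, the list of rows, each a list of 6 numbers: the shift along the tool's x, y, z each as a share of 0.4 m, from -1 to 1, then the turn, a rotation vector about the tool's x, y, z each as a share of 2 pi rad, from -1 to 1. In form: [[[tx, ty, tz, ax, ay, az], ...]]. A call has 1 to 8 rows; each row is the pose to reach, as a shift and turn from the pose measured when the call began, along the tool's axes at that moment, turning the shorter way round; what a row does not reach only later rows make up. A row lasts 1/10 s, in which the tool goes at most 50 mm and 8.59 degrees, less where a joint would pass 70% of its speed; a pose out of reach is approached as far as the arm can. A call with a number of a shift or a turn outside -1 to 1 is refused whole. A call with a gripper value outside its range is refused whole. OPENING is the closure, from 0 (fully open) to 1 (shut), set as the call begins (- or left out, the last holds). The fingers move at their own pace and stop on an object; FORCE is the grip in N (left out, the last holds). Time passes only in rows, so rows that repeat a pose let the fingers close. It gives the time, the measured TCP pose, the force and the opening at its end, in the units of the state.
- status.observe(): the state, without advancing time (a new reading comes with each control period).
- vision.get_image(name): name is "scene" or "side" or "wrist"; returns a dict with "img" (420x560x3 uint8, red, green, blue), "mtx" (3x3 intrinsics, pixels), "R" (3x3) and "t" (3): a world point X has camera coordinates R X + t. Camera axes: x right, y down, z forward; pixel columns grow to the right and rows downward; lengths in m; the calibration is good to about 2 mm. The wrist camera is an equidistant fisheye: a pixel r from the principal point sees the ray r / f radians off the axis. A picture is of the moment at which its call begins. There is no depth.
- order.finish_job(): hands the job in, once; it reports no verdict.
The state is a dict: "clock": time; "joint_positions": joint angles; "qvel": joint speeds; "joint_efforts": joint torques, N m; "tcp_pos": TCP position; "tcp_rot": TCP orientation; "wrist_force": force on the tool from outside, world axes, zero at the start; "torque": the same for the moment, N m; "gripper_width": opening from 0.0 (shut) to 1.0 (fully open).
Only numpy, scipy, OpenCV 4.12 (cv2) and the standard library are available. Lean on these libraries where they do the work, as an engineer would, in place of code of your own. Each camera call takes 0.05 s, during which the arm holds its last target.

TASK

Slide the spirit level along the little key shelf, without lifting it, into the red outline and let go of it; then turn the black levelling-foot knob at the shelf's end so that the bubble is centred when the level is pressed firmly down onto the springy shelf. Finish still pressing the level down on the shelf with the bubble centred between its two black lines: do not let go at the end, do not press harder than needed, and leave the dish, the keys and the air freshener alone.

Things in the scene. Friction and masses are not known exactly. Their poses are not given: they have to be found in the camera images.
- rack: Fixed frame of the low bamboo key shelf. Origin on the console under its middle; +y runs along the shelf to the hinged end, -y to the levelling foot, x across. The board it carries is 130 mm (x) by 320 mm (y -150 to +170 mm), upper face about 70 mm above the console, hinged at y = +165 mm. A 34 mm wide tab (with brass nut, top 73 mm high) joins it to the foot at y = -185 mm.
- mark (a point): Centre of the red outline (35 x 148 mm, flat) on the board's upper face, 30 mm from the rack's middle towards the foot; axes along the rack's. The level belongs here, its y along this y. The board lies on a rubber spring: 5 N or more down here settles it by a fixed 1.6 mm (8 mrad), then it stops hard; it springs back when let go. It must be level while so pressed.
- foot_knob: Black fluted round knob of the levelling foot, 36 mm across, 35 mm tall; origin at the centre of its underside, 80 mm above the console, axis upright. Friction 0.05 N m; stays where left, never rises. Clockwise from above raises the shelf's foot end: 1 rad moves the bubble about 4 mm to the level's -y. Starts 0.7 to 2.0 rad short (turn clockwise); stops 0.9 rad beyond level.
- level: Loose pocket spirit level, aluminium with blue sides, 24 mm (x) by 140 mm (y, its length) by 40 mm high, 160 g. Origin at the centre of its underside, z up. It starts standing on the shelf near the hinged end, roughly along the shelf with its +y end (the vial end) towards the hinge. Keep it that way round.
- pad (a point): Centre of the level's upper face, 40 mm above its underside, in the middle of a black rubber patch 22 by 34 mm: the place to press.
- vial (a point): Top of the middle of the green bubble vial, 43 mm from the level's centre towards its +y end; the vial is 40 mm long and stands 2.7 mm above the upper face. Two black lines 7.5 mm either side of it show where the bubble belongs.
- bubble (a joint): Place of the white 11 mm long bubble along the vial in m: 0 is centred between the lines, positive towards the level's +y (hinge) end, limits +-0.0135. It floats to the higher end, 0.6 mm per mrad of tilt, and needs about 1.5 s to come to rest after any movement. While the shelf is not pressed it reads about 4.8 mm further to the negative (foot) side than when pressed.
- dish: Turquoise glass dish, 110 mm across, 35 mm high, origin under its centre. Leave alone.
- freshener: White plastic air freshener with a grey press button on top, 72 mm across, 104 mm high, origin under its centre. Leave alone.
- key_a: Steel key lying flat, about 61 mm long, 26 mm wide and 4 mm thick. Leave alone.
- key_b: The other steel key, the same. Leave alone.
Mind the look-alikes: they are no part of the job. Of the things shaped like the level, the aluminium one is meant.

How it is judged (in metres and radians):
On the way, in this order (a step that is already met when the one before it is completed fails the run):
1. the level has been slid into the red outline and let go (x of level in the frame of mark between -0.008 and 0.008 m and y of level in the frame of mark between -0.01 and 0.01 m and z of level in the frame of mark between -0.004 and 0.004 m and angle between the y axis of level and the y axis of mark, either way round below 0.09 rad and contact force between the fingers and level below 0.3 N and linear speed of level below 0.02 m/s), for 0.2 s.
2. the levelling-foot knob is being turned by the gripper (contact force between the fingers and foot_knob above 1 N), for 0.2 s.
At the end, for the whole second after the job is handed in: The level stands in the red outline (within 8 mm across, 10 mm along, 0.09 rad), the fingers still press it down so that it bears on the shelf with 5 to 45 N, and the bubble stays within 2.2 mm of centre (x of level in the frame of mark between -0.008 and 0.008 m and y of level in the frame of mark between -0.01 and 0.01 m and z of level in the frame of mark between -0.004 and 0.004 m and angle between the y axis of level and the y axis of mark, either way round below 0.09 rad and value of joint bubble between -0.0022 and 0.0022 m and contact force between level and rack between 5 and 45 N and contact force between the fingers and level above 3 N and linear speed of level below 0.01 m/s); the arm keeps its last pose, push and grip.
It fails at once if the level is lifted off the shelf, tipped over or pushed off (z of level in the frame of mark above 0.008 m or angle between level's own z axis and vertical above 0.2 rad or z of level in the frame of mark below -0.01 m).
It fails at once if the level is pressed on the shelf with more than 60 N (contact force between level and rack above 60 N).
It fails at once if the dish, a key or the air freshener is moved by more than 30 mm (distance of any of dish, freshener, key_a, key_b from where it was at the start of the episode above 0.03 m).
It also fails if it takes over 72 s, if anything falls off the work surface, if the arm or the gripper's body presses on something with over 40 N, if the wrist force passes 120 N, or if a joint passes its speed limit or range.

## Working session

There is one attempt and no reset: what is moved stays moved. The work goes in short steps, Python scripts to look and compute and a shell command to move; the robot and the scene stay as the last step left them, time stands still between calls to the robot, and variables do not carry over. Pictures are saved under pics/ and viewed, and the job is handed in when it is done.

```bash
ls; mkdir -p pics
cat > h.py <<'E'
import numpy as np, cv2
from workcell import status, vision, order
def snap(n,f):
    d=vision.get_image(n); cv2.imwrite('pics/'+f+'.png',d['img'][:,:,::-1]); np.savez('pics/'+f+'.npz',**d); return d
def crop(f,x0,y0,x1,y1,s,o):
    im=cv2.imread('pics/'+f+'.png')[y0:y1,x0:x1]; cv2.imwrite('pics/'+o+'.png',cv2.resize(im,None,fx=s,fy=s,interpolation=cv2.INTER_CUBIC))
def ray(f,u,v,fish=False):
    d=np.load('pics/'+f+'.npz'); K=d['mtx'];R=d['R'];t=d['t']
    a=np.array([(u-K[0,2])/K[0,0],(v-K[1,2])/K[1,1],1.])
    if fish:
        r=np.hypot(a[0],a[1]); a=np.array([np.sin(r)*a[0]/max(r,1e-9),np.sin(r)*a[1]/max(r,1e-9),np.cos(r)])
    w=R.T@a; return -R.T@t, w/np.linalg.norm(w)
def tri(*rs):
    A=np.zeros((3,3));b=np.zeros(3)
    for o,d in rs:
        P=np.eye(3)-np.outer(d,d);A+=P;b+=P@o
    X=np.linalg.solve(A,b); return X,[np.linalg.norm((np.eye(3)-np.outer(d,d))@(X-o)) for o,d in rs]
def atz(r,z):
    o,d=r; return o+d*(z-o[2])/d[2]
def proj(f,X,fish=False):
    d=np.load('pics/'+f+'.npz'); K=d['mtx']; c=d['R']@np.asarray(X)+d['t']
    if fish:
        r=np.hypot(c[0],c[1]); th=np.arctan2(r,c[2]); return K[0,0]*th*c[0]/r+K[0,2],K[1,1]*th*c[1]/r+K[1,2]
    return K[0,0]*c[0]/c[2]+K[0,2],K[1,1]*c[1]/c[2]+K[1,2]
E
python3 - <<'E'
from h import *
for n in ['scene','side','wrist']:
    d=snap(n,n+'0'); print(n,d['mtx'].round(1).tolist(),(-d['R'].T@d['t']).round(3),d['R'].round(2).tolist())
s=status.observe()
for k in s: print(k,np.round(s[k],3).tolist())
E
```

```text
pics
scene [[480.0, 0.0, 281.9], [0.0, 480.0, 210.8], [0.0, 0.0, 1.0]] [ 1.076 -0.097  0.919] [[0.4, 0.92, 0.01], [0.77, -0.33, -0.54], [-0.49, 0.22, -0.84]]
side [[410.9, 0.0, 281.1], [0.0, 410.9, 207.0], [0.0, 0.0, 1.0]] [0.538 0.785 0.866] [[-1.0, -0.05, -0.01], [-0.03, 0.76, -0.65], [0.04, -0.65, -0.76]]
wrist [[325.2, 0.0, 278.4], [0.0, 325.2, 210.2], [0.0, 0.0, 1.0]] [0.213 0.591 0.385] [[0.45, 0.89, -0.0], [0.86, -0.43, 0.29], [0.25, -0.13, -0.96]]
clock 0.15
joint_positions [-61.546, 39.523, -11.146, 89.729, 9.013, 51.709, -12.325]
qvel [-0.012, -0.172, 0.027, -0.18, -0.11, 0.0, 0.014]
joint_efforts [-0.001, -52.786, -1.269, -15.359, -0.053, 0.004, 0.0]
tcp_pos [0.279, 0.559, 0.238]
tcp_rot [[-0.895, 0.446, -0.001], [0.446, 0.895, -0.001], [-0.0, -0.001, -1.0]]
wrist_force [0.298, -0.354, 0.007]
torque [0.038, -0.035, 0.022]
gripper_width 0.998
```

View pics/scene0.png

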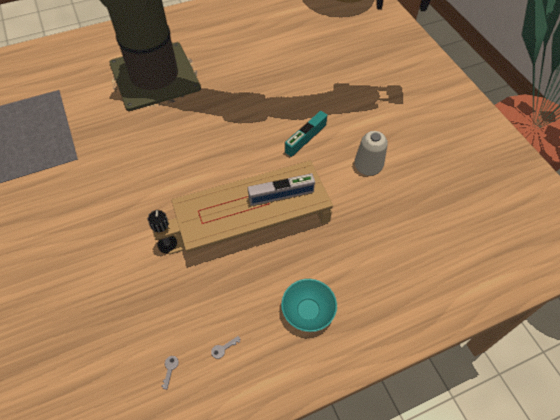

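View pics/side0.png

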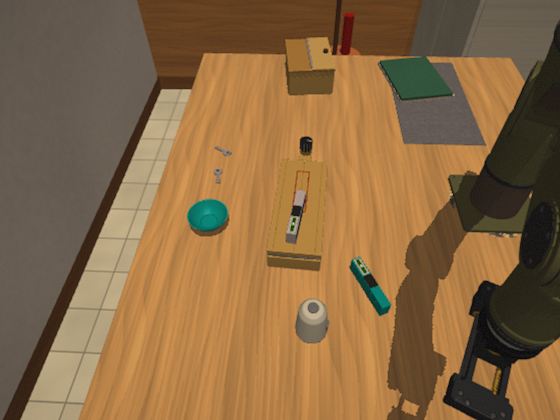

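View pics/wrist0.png

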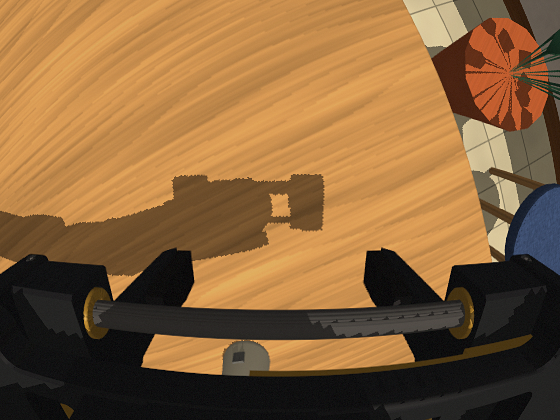

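The scene view shows the shelf at about (250,205), with the level at (282,188), the outline at (230,208) and the knob at (158,220). The teal look-alike is at (306,133). Next I'll enlarge both views.

Run:
```python
from h import *
crop('scene0',140,155,340,265,4,'sc0c'); crop('side0',255,125,345,275,4,'si0c')
```

```text
(no output)
```

View pics/sc0c.png

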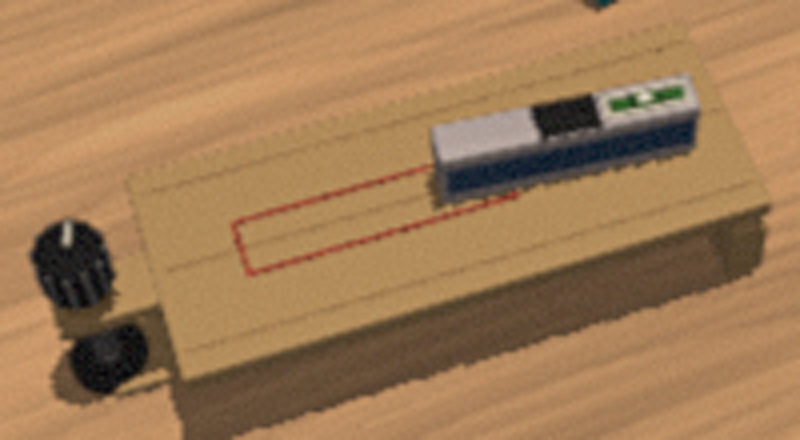

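View pics/si0c.png

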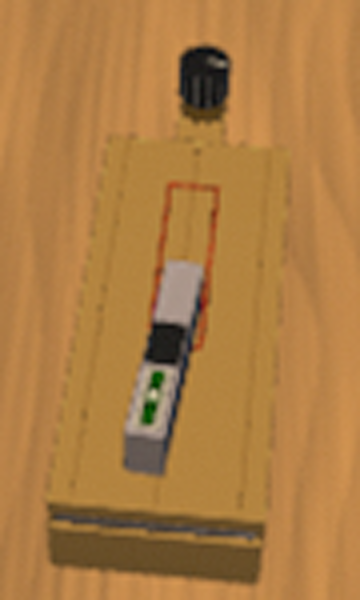

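Run:
```python
from h import *
S=lambda x,y: ray('scene0',140+(x+.5)/4-.5,155+(y+.5)/4-.5)
D=lambda x,y: ray('side0',255+(x+.5)/4-.5,125+(y+.5)/4-.5)
P={'bF+':((183,378),(105,137)),'bF-':((128,180),(290,148)),'bH+':((770,205),(50,505)),'bH-':((683,28),(265,515)),
'oF-':((235,222),(218,187)),'oF+':((250,273),(170,183)),
'lF-':((434,127),(203,263)),'lF+':((445,160),(167,262)),'lH-':((688,75),(165,438)),'lH+':((697,112),(125,432)),'pad':((567,115),(166,343)),'vial':((647,98),(154,396)),'knob':((70,240),(204,57))}
for k,(a,b) in P.items():
    X,e=tri(S(*a),D(*b)); print(k,X.round(4),np.round(e,4)[0])
print('oH+',atz(S(517,197),.07),'oH-',atz(D(205,347),.07))
```

```text
bF+ [ 0.5914 -0.0854  0.0703] 0.001
bF- [ 0.4622 -0.0774  0.0693] 0.0019
bH+ [0.6097 0.2313 0.0642] 0.0015
bH- [0.4848 0.2377 0.0693] 0.0034
oF- [ 0.5125 -0.0336  0.072 ] 0.0014
oF+ [ 0.5455 -0.0363  0.0721] 0.0012
lF- [0.5231 0.0758 0.111 ] 0.0018
lF+ [0.5449 0.0739 0.1099] 0.0007
lH- [0.5429 0.2119 0.1078] 0.0015
lH+ [0.5659 0.2067 0.1059] 0.001
pad [0.5439 0.1421 0.1108] 0.0011
vial [0.5503 0.1843 0.1116] 0.0017
knob [ 0.524  -0.1142  0.1207] 0.0003
oH+ [0.55669131 0.10884735 0.07      ] oH- [0.5185504 0.1087557 0.07     ]
```

```bash
cat >> h.py <<'E'
from scipy.spatial.transform import Rotation as Ro
def goto(x,y,z,yaw,n=1):
    "yaw: angle in deg of tool x in world; tool down"
    s=status.observe(); R=np.array(s['tcp_rot']); p=np.array(s['tcp_pos'])
    c,q=np.cos(np.radians(yaw)),np.sin(np.radians(yaw))
    T=np.array([[c,q,0],[q,-c,0],[0,0,-1.]])
    dv=R.T@(np.array([x,y,z])-p)/0.4; r=Ro.from_matrix(R.T@T).as_rotvec()/(2*np.pi)
    for i in range(1,n+1): print([round(float(v),4) for v in np.r_[dv,r]*i/n])
    print('clock',s['clock'],'p',p.round(4),'yaw',np.degrees(np.arctan2(R[1,0],R[0,0])).round(2),'tilt',R[:2,2].round(4),'F',np.round(s['wrist_force'],2),'w',round(float(s['gripper_width']),3),'J',np.round(s['joint_positions'],1))
E
python3 - <<'E'
from h import *
goto(.544,.142,.21,81,16)
E
```

```text
[-0.0661, -0.0398, 0.0045, -0.0, 0.0, 0.0126]
[-0.1323, -0.0796, 0.0089, -0.0, 0.0, 0.0252]
[-0.1984, -0.1193, 0.0134, -0.0, 0.0, 0.0378]
[-0.2646, -0.1591, 0.0178, -0.0, 0.0, 0.0503]
[-0.3307, -0.1989, 0.0223, -0.0001, 0.0, 0.0629]
[-0.3969, -0.2387, 0.0267, -0.0001, 0.0001, 0.0755]
[-0.463, -0.2785, 0.0312, -0.0001, 0.0001, 0.0881]
[-0.5292, -0.3182, 0.0356, -0.0001, 0.0001, 0.1007]
[-0.5953, -0.358, 0.0401, -0.0001, 0.0001, 0.1133]
[-0.6614, -0.3978, 0.0445, -0.0001, 0.0001, 0.1258]
[-0.7276, -0.4376, 0.049, -0.0001, 0.0001, 0.1384]
[-0.7937, -0.4773, 0.0534, -0.0001, 0.0001, 0.151]
[-0.8599, -0.5171, 0.0579, -0.0001, 0.0001, 0.1636]
[-0.926, -0.5569, 0.0623, -0.0002, 0.0001, 0.1762]
[-0.9922, -0.5967, 0.0668, -0.0002, 0.0001, 0.1888]
[-1.0583, -0.6365, 0.0712, -0.0002, 0.0002, 0.2014]
clock 0.15 p [0.2789 0.5588 0.2381] yaw 153.49 tilt [-0.0005 -0.0013] F [ 0.3  -0.35  0.01] w 0.998 J [-61.5  39.5 -11.1  89.7   9.   51.7 -12.3]
```

```bash
python3 -m creep '[[[-0.066,-0.04,0,0,0,0.0126],[-0.13,-0.08,0,0,0,0.025],[-0.2,-0.12,0,0,0,0.038],[-0.265,-0.16,0,0,0,0.05],[-0.33,-0.2,0,0,0,0.063],[-0.4,-0.24,0,0,0,0.0755],[-0.465,-0.28,0,0,0,0.088],[-0.53,-0.32,0,0,0,0.1]]]' 0
python3 - <<'E'
from h import *
goto(.544,.142,.21,81,8)
E
```

```text
clock: 0.95
tcp_pos: [0.4119, 0.3484, 0.2382]
tcp_rot: [[-0.459, 0.889, -0.001], [0.889, 0.459, -0.002], [-0.001, -0.001, -1.0]]
wrist_force: [1.1, 0.3, -0.1]
gripper_width: 1.002
[-0.0763, 0.0071, 0.0089, -0.0, 0.0, 0.0126]
[-0.1525, 0.0142, 0.0177, -0.0, 0.0001, 0.0252]
[-0.2288, 0.0213, 0.0266, -0.0001, 0.0001, 0.0378]
[-0.305, 0.0284, 0.0355, -0.0001, 0.0001, 0.0504]
[-0.3813, 0.0355, 0.0444, -0.0001, 0.0001, 0.063]
[-0.4575, 0.0426, 0.0532, -0.0001, 0.0002, 0.0756]
[-0.5338, 0.0498, 0.0621, -0.0001, 0.0002, 0.0883]
[-0.6101, 0.0569, 0.071, -0.0002, 0.0002, 0.1009]
clock 0.95 p [0.4119 0.3484 0.2382] yaw 117.31 tilt [-0.0008 -0.0015] F [ 1.07  0.34 -0.05] w 1.002 J [-43.7  32.9  -2.4 104.8   2.   42.4 -19.8]
```

```bash
python3 -m creep '[[[-0.076,0.007,0.009,0,0,0.0126],[-0.153,0.014,0.018,0,0,0.025],[-0.23,0.021,0.027,0,0,0.038],[-0.305,0.028,0.036,0,0,0.05],[-0.38,0.036,0.044,0,0,0.063],[-0.46,0.043,0.053,0,0,0.0756],[-0.535,0.05,0.062,0,0,0.088],[-0.61,0.057,0.071,0,0,0.101]]]' 0
python3 - <<'E'
from h import *
snap('wrist','w1')
goto(.544,.142,.21,81,1)
E
```

```text
clock: 1.75
tcp_pos: [0.5444, 0.1409, 0.2097]
tcp_rot: [[0.161, 0.987, -0.001], [0.987, -0.161, -0.002], [-0.002, -0.001, -1.0]]
wrist_force: [-0.2, 0.4, -0.5]
gripper_width: 1.002
[0.0172, -0.0116, -0.0017, 0.0004, 0.001, -0.0024]
clock 1.8 p [0.5474 0.1344 0.2094] yaw 80.15 tilt [ 0.0015 -0.0064] F [ 1.68 -2.87  0.63] w 0.999 J [-22.7  37.1   6.7 102.9  -5.6  40.4 -22.9]
```

View pics/w1.png

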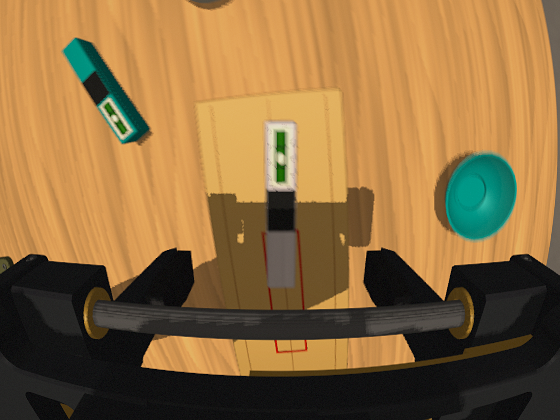

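Run:
```python
from h import *
snap('wrist','w2'); crop('w2',200,100,360,360,2.3,'w2c')
goto(.544,.142,.085,81,8)
```

```text
[0.0018, -0.001, 0.0389, 0.0, 0.0001, -0.0002]
[0.0035, -0.0019, 0.0778, 0.0, 0.0002, -0.0004]
[0.0053, -0.0029, 0.1167, 0.0001, 0.0003, -0.0006]
[0.007, -0.0038, 0.1556, 0.0001, 0.0004, -0.0008]
[0.0088, -0.0048, 0.1946, 0.0001, 0.0005, -0.001]
[0.0106, -0.0058, 0.2335, 0.0001, 0.0006, -0.0012]
[0.0123, -0.0067, 0.2724, 0.0002, 0.0007, -0.0014]
[0.0141, -0.0077, 0.3113, 0.0002, 0.0008, -0.0016]
clock 1.85 p [0.5461 0.1366 0.2095] yaw 80.44 tilt [ 0.0003 -0.0053] F [-0.18 -1.03  1.4 ] w 1.004 J [-22.8  37.    6.5 102.9  -5.6  40.4 -22.9]
```

View pics/w2c.png

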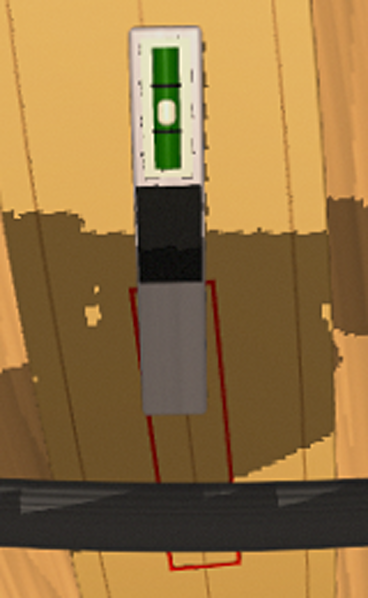

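The wrist view shows the level's top at crop (131–207, 27–413), the pad at (170,234) and the outline corners at (130,289), (214,281), (170,568) and (240,561). The bubble is slightly towards the foot from centre.

Run:
```python
from h import *
W=lambda u,v,z: atz(ray('w2',200+(u+.5)/2.3-.5,100+(v+.5)/2.3-.5,True),z).round(4)
for n,u,v in [('H-',131,27),('H+',207,27),('F-',144,413),('F+',206,413),('pad',170,234),('padH',170,186),('padF',170,283)]: print(n,W(u,v,.11))
for n,u,v in [('oH-',130,289),('oH+',214,281),('oF-',170,568),('oF+',240,561)]: print(n,W(u,v,.07))
```

```text
H- [0.5444 0.2116 0.11  ]
H+ [0.5686 0.2074 0.11  ]
F- [0.5231 0.0745 0.11  ]
F+ [0.5458 0.0706 0.11  ]
pad [0.5448 0.1409 0.11  ]
padH [0.5477 0.1573 0.11  ]
padF [0.5417 0.1235 0.11  ]
oH- [0.5224 0.1102 0.07  ]
oH+ [0.5565 0.1077 0.07  ]
oF- [ 0.5125 -0.0365  0.07  ]
oF+ [ 0.547  -0.0382  0.07  ]
```

Run:
```python
from h import *
goto(.545,.141,.086,80.9,1)
```

```text
[0.012, -0.0048, 0.3088, 0.0002, 0.0008, -0.0013]
clock 1.85 p [0.5461 0.1366 0.2095] yaw 80.44 tilt [ 0.0003 -0.0053] F [-0.18 -1.03  1.4 ] w 1.004 J [-22.8  37.    6.5 102.9  -5.6  40.4 -22.9]
```

```bash
python3 -m creep '[[[0.012,-0.005,0.04,0,0.001,-0.001],[0.012,-0.005,0.09,0,0.001,-0.001],[0.012,-0.005,0.14,0,0.001,-0.001],[0.012,-0.005,0.19,0,0.001,-0.001],[0.012,-0.005,0.24,0,0.001,-0.001],[0.012,-0.005,0.28,0,0.001,-0.001],[0.012,-0.005,0.308,0,0.001,-0.001],[0.012,-0.005,0.308,0,0.001,-0.001]]]' 0.4
python3 - <<'E'
from h import *
goto(.545,.141,.086,80.9,1)
snap('wrist','w3')
E
```

```text
clock: 2.65
tcp_pos: [0.5437, 0.1415, 0.085]
tcp_rot: [[0.159, 0.987, -0.002], [0.987, -0.159, 0.001], [0.0, -0.002, -1.0]]
wrist_force: [-0.5, 0.7, 0.7]
gripper_width: 0.601
[-0.0007, 0.0035, -0.0025, -0.0003, -0.0001, -0.0001]
clock 2.65 p [0.5437 0.1415 0.085 ] yaw 80.87 tilt [-0.0016  0.0006] F [-0.49  0.66  0.73] w 0.601 J [-21.5  48.    3.8 107.8  -6.9  24.5 -21.7]
```

View pics/w3.png

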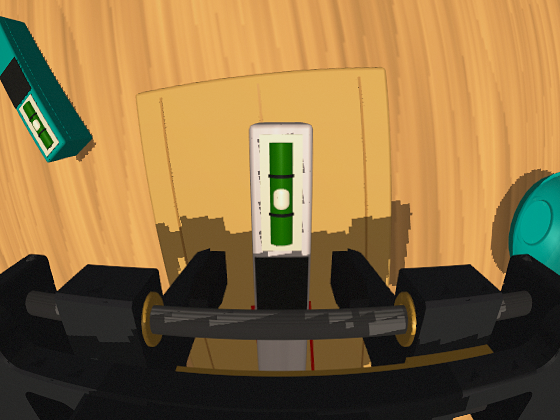

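The level is centred between the fingers. The vial lines are at rows 176 and 214 and the bubble is at about row 198, slightly towards the foot. Next I grip gently.

```bash
python3 -m creep '[[[0,0.003,-0.002,0,0,0],[0,0.003,-0.002,0,0,0],[0,0.003,-0.002,0,0,0],[0,0.003,-0.002,0,0,0],[0,0.003,-0.002,0,0,0],[0,0.003,-0.002,0,0,0]]]' 1 6
python3 - <<'E'
from h import *
goto(.534,.036,.086,86.2,8)
E
```

```text
clock: 3.3
tcp_pos: [0.5456, 0.1413, 0.0872]
tcp_rot: [[0.159, 0.987, 0.0], [0.987, -0.159, 0.001], [0.001, 0.0, -1.0]]
wrist_force: [-0.3, 0.5, 4.5]
gripper_width: 0.274
[-0.0331, 0.0016, 0.0003, 0.0, -0.0, -0.0019]
[-0.0662, 0.0033, 0.0007, 0.0, -0.0, -0.0037]
[-0.0992, 0.0049, 0.001, 0.0, -0.0001, -0.0056]
[-0.1323, 0.0066, 0.0013, 0.0, -0.0001, -0.0074]
[-0.1654, 0.0082, 0.0016, 0.0, -0.0001, -0.0093]
[-0.1985, 0.0099, 0.002, 0.0, -0.0001, -0.0111]
[-0.2316, 0.0115, 0.0023, 0.0, -0.0002, -0.013]
[-0.2646, 0.0131, 0.0026, 0.0, -0.0002, -0.0148]
clock 3.3 p [0.5456 0.1413 0.0872] yaw 80.86 tilt [0.0004 0.0011] F [-0.28  0.48  4.46] w 0.274 J [-21.4  47.9   3.8 107.6  -6.9  24.7 -21.7]
```

```bash
python3 -m creep '[[[-0.016,0.001,0,0,0,-0.001],[-0.033,0.002,0,0,0,-0.002],[-0.05,0.003,0,0,0,-0.003],[-0.066,0.004,0,0,0,-0.004],[-0.083,0.004,0,0,0,-0.005],[-0.1,0.005,0,0,0,-0.006],[-0.116,0.006,0,0,0,-0.0065],[-0.132,0.0066,0,0,0,-0.0074]]]'
python3 - <<'E'
from h import *
goto(.534,.036,.0865,86.2,1)
E
```

```text
clock: 4.1
tcp_pos: [0.5398, 0.0882, 0.0871]
tcp_rot: [[0.113, 0.994, 0.0], [0.994, -0.113, 0.001], [0.001, 0.0, -1.0]]
wrist_force: [-0.2, 2.4, 2.4]
gripper_width: 0.27
[-0.1314, 0.0003, 0.0013, 0.0, -0.0002, -0.0074]
clock 4.1 p [0.5398 0.0882 0.0871] yaw 83.54 tilt [0.0004 0.0011] F [-0.24  2.42  2.37] w 0.27 J [-15.4  47.1   2.2 110.4  -4.4  22.6 -16.3]
```

```bash
python3 -m creep '[[[-0.018,0,0,0,0,-0.001],[-0.036,0,0,0,0,-0.002],[-0.054,0,0,0,0,-0.003],[-0.072,0,0,0,0,-0.004],[-0.09,0,0,0,0,-0.005],[-0.108,0,0,0,0,-0.006],[-0.123,0,0,0,0,-0.007],[-0.131,0,0,0,0,-0.0074]]]'
python3 - <<'E'
from h import *
snap('scene','s4');snap('side','d4');snap('wrist','w4')
goto(.534,.036,.0865,86.2,1)
crop('s4',160,165,310,245,5,'s4c')
E
```

```text
clock: 4.9
tcp_pos: [0.5337, 0.0351, 0.087]
tcp_rot: [[0.067, 0.998, 0.0], [0.998, -0.067, 0.001], [0.001, -0.0, -1.0]]
wrist_force: [-0.4, 1.9, 1.8]
gripper_width: 0.274
[0.0032, 0.0007, 0.0013, -0.0, 0.0001, -0.0002]
clock 5.05 p [0.5336 0.0347 0.087 ] yaw 86.14 tilt [-0.0002 -0.0004] F [-1.06 -2.26  2.28] w 0.273 J [ -9.2  46.5   0.9 112.4  -1.7  21.1 -10.9]
```

View pics/s4c.png

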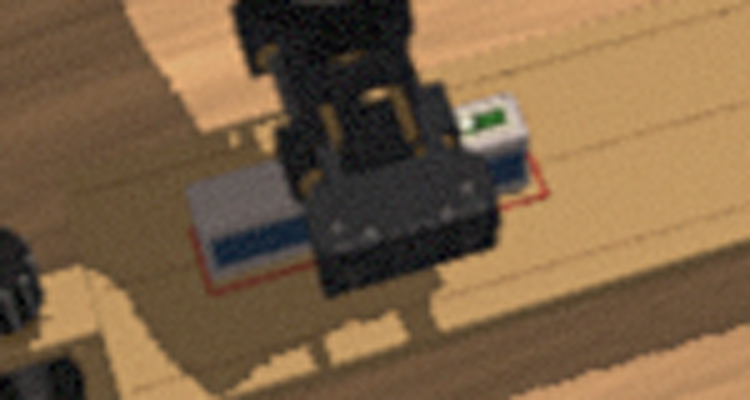

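View pics/w4.png

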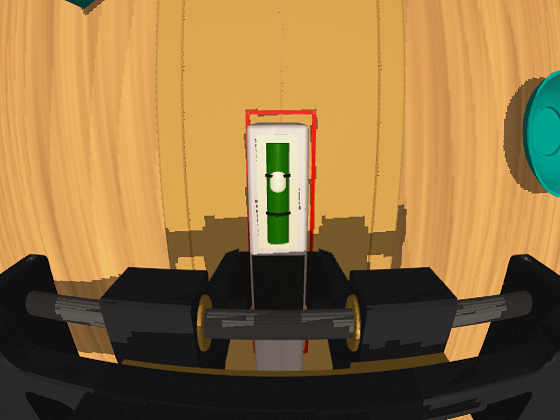

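The wrist view puts the outline's hinge edge at row 112 (columns 247–316) and the level's top hinge edge at about row 125 (columns 247–310). I'll work out the offset numerically.

Run:
```python
from h import *
crop('w4',230,90,335,260,4,'w4c')
W=lambda u,v,z: atz(ray('w4',u,v,True),z).round(4)
print(W(247,112,.07),W(316,112,.07)); print(W(247,126,.11),W(309,125,.11))
```

```text
[0.5227 0.1104 0.07  ] [0.5569 0.1082 0.07  ]
[0.526  0.1043 0.11  ] [0.5493 0.1031 0.11  ]
```

View pics/w4c.png

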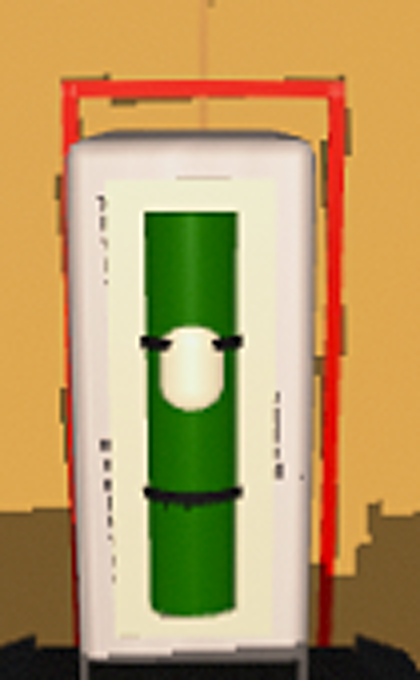

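```bash
python3 -m creep '[[[0.003,0.003,0,0,0,0],[0.006,0.006,0,0,0,0],[0.006,0.006,0,0,0,0],[0.006,0.006,0,0,0,0]]]'
python3 - <<'E'
from h import *
snap('wrist','w5');crop('w5',230,90,335,260,4,'w5c')
goto(.536,.037,.0865,86.2,1)
E
```

```text
clock: 5.45
tcp_pos: [0.536, 0.0368, 0.087]
tcp_rot: [[0.067, 0.998, -0.001], [0.998, -0.067, -0.001], [-0.001, -0.001, -1.0]]
wrist_force: [-1.5, -3.0, 1.8]
gripper_width: 0.272
[0.0004, -0.0, 0.0011, -0.0001, 0.0001, -0.0002]
clock 5.5 p [0.536  0.0368 0.087 ] yaw 86.13 tilt [-0.0006 -0.0007] F [-2.2  -1.56  3.  ] w 0.27 J [ -9.4  46.6   0.9 112.   -1.8  21.4 -11. ]
```

View pics/w5c.png

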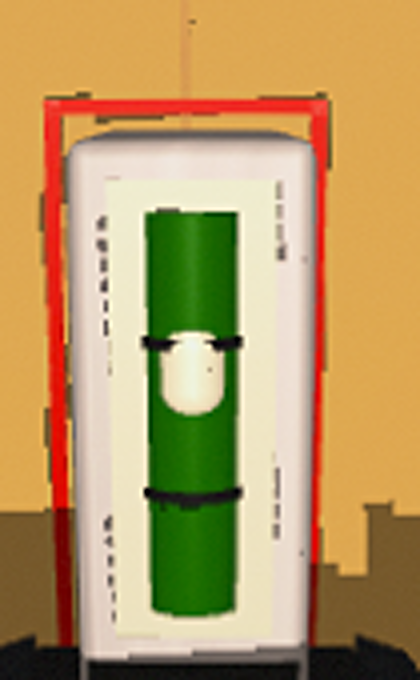

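The level sits in the outline. Next I release it and read the unpressed bubble.

```bash
python3 -m creep '[[[0,0,0,0,0,0],[0,0,0,0,0,0],[0,0,0,0,0,0],[0,0,0,0,0,0],[0,0,0,0,0,0],[0,0,0,0,0,0],[0,0,0,0,0,0],[0,0,0,0,0,0]]]' 0.4
python3 -m creep '[[[0,0,0,0,0,0],[0,0,0,0,0,0],[0,0,0,0,0,0],[0,0,0,0,0,0],[0,0,0,0,0,0],[0,0,0,0,0,0],[0,0,0,0,0,0],[0,0,0,0,0,0]]]' 0.4
python3 - <<'E'
from h import *
snap('wrist','w6');crop('w6',230,90,335,260,4,'w6c')
snap('side','d6');crop('side0',275,130,335,260,4,'d6c') if 0 else crop('d6',275,130,335,260,4,'d6c')
goto(.5355,.0375,.135,86.2,1)
E
```

```text
clock: 6.3
tcp_pos: [0.536, 0.0368, 0.087]
tcp_rot: [[0.067, 0.998, -0.001], [0.998, -0.067, -0.001], [-0.001, -0.0, -1.0]]
wrist_force: [0.7, -0.5, -0.5]
gripper_width: 0.603
clock: 7.1
tcp_pos: [0.536, 0.0369, 0.087]
tcp_rot: [[0.067, 0.998, -0.001], [0.998, -0.067, -0.001], [-0.001, -0.0, -1.0]]
wrist_force: [-1.0, 0.6, 0.4]
gripper_width: 0.6
[0.0014, -0.0015, -0.1201, -0.0001, 0.0001, -0.0002]
clock 7.2 p [0.536  0.0369 0.087 ] yaw 86.14 tilt [-0.0005 -0.0006] F [0.74 0.12 1.16] w 0.599 J [ -9.4  46.6   0.9 112.   -1.8  21.4 -11. ]
```

View pics/w6c.png

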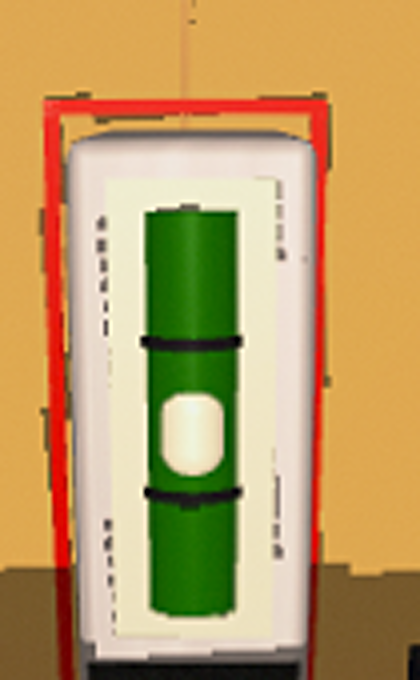

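View pics/d6c.png

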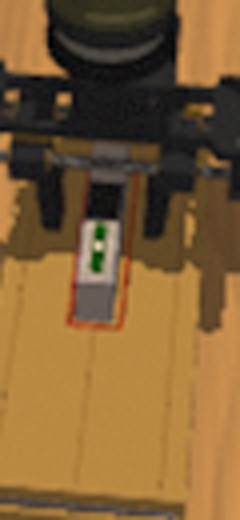

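The bubble is at crop row 434, and the lines are at 343 and 494 (centre 418). That is about −1.6 mm unpressed, so roughly +3.2 mm pressed, which needs about 0.8 rad clockwise. Now I move to the knob.

```bash
python3 -m creep '[[[0,0,-0.04,0,0,0],[0,0,-0.1,0,0,0],[0,0,-0.17,0,0,0],[0,0,-0.24,0,0,0],[0,0,-0.28,0,0,0],[0,0,-0.28,0,0,0]]]' 0.4
python3 - <<'E'
from h import *
goto(.524,-.116,.195,86.2,8)
E
```

```text
clock: 7.8
tcp_pos: [0.5376, 0.037, 0.2011]
tcp_rot: [[0.068, 0.998, 0.004], [0.998, -0.068, -0.0], [0.0, 0.004, -1.0]]
wrist_force: [-0.4, -1.0, -0.1]
gripper_width: 0.597
[-0.048, -0.001, 0.0019, 0.0001, -0.0, -0.0]
[-0.096, -0.002, 0.0038, 0.0002, -0.0, -0.0001]
[-0.144, -0.003, 0.0056, 0.0003, -0.0, -0.0001]
[-0.192, -0.004, 0.0075, 0.0003, -0.0, -0.0001]
[-0.24, -0.005, 0.0094, 0.0004, -0.0, -0.0001]
[-0.288, -0.006, 0.0113, 0.0005, -0.0, -0.0002]
[-0.336, -0.007, 0.0132, 0.0006, -0.0, -0.0002]
[-0.384, -0.008, 0.015, 0.0007, -0.0, -0.0002]
clock 7.8 p [0.5376 0.037  0.2011] yaw 86.12 tilt [ 0.0043 -0.0001] F [-0.38 -0.98 -0.08] w 0.597 J [-10.   35.9   1.8 107.6  -1.7  36.3 -11. ]
```

```bash
python3 -m creep '[[[-0.05,-0.001,0.002,0,0,0],[-0.1,-0.002,0.004,0,0,0],[-0.16,-0.003,0.006,0,0,0],[-0.23,-0.005,0.008,0,0,0],[-0.3,-0.006,0.011,0,0,0],[-0.35,-0.007,0.013,0.0007,0,0],[-0.384,-0.008,0.015,0.0007,0,0],[-0.384,-0.008,0.015,0.0007,0,0]]]' 0.4
python3 - <<'E'
from h import *
snap('wrist','w7')
goto(.524,-.116,.195,86.2,1)
E
```

```text
clock: 8.6
tcp_pos: [0.5231, -0.1181, 0.1941]
tcp_rot: [[0.071, 0.997, -0.002], [0.997, -0.071, -0.001], [-0.001, -0.002, -1.0]]
wrist_force: [-0.1, 1.2, -0.0]
gripper_width: 0.6
[0.0004, 0.0011, -0.0017, -0.0002, -0.0001, -0.0004]
clock 8.65 p [ 0.5236 -0.1161  0.1943] yaw 86.06 tilt [-0.0012  0.0007] F [-0.32  0.79 -0.39] w 0.597 J [  7.7  36.3  -0.2 108.    0.2  35.7   3.5]
```

View pics/w7.png

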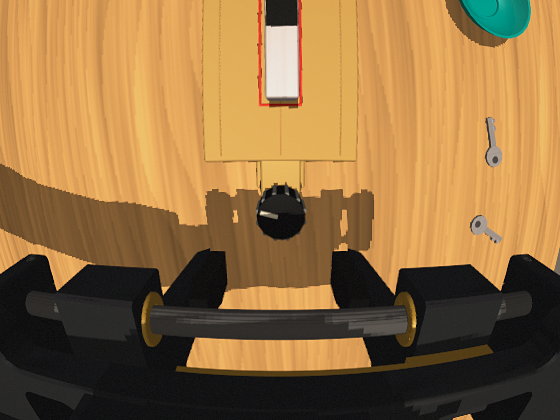

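The knob's top disc is centred at about (281,216) with its pointer at (268,214), and the level's foot end sits inside the outline.

Run:
```python
from h import *
crop('w7',240,160,330,250,6,'w7c')
for p in [(281,216),(257,216),(306,216),(281,240)]: print(p,atz(ray('w7',*p,True),.115).round(4))
goto(.5245,-.116,.092,86.2,8)
```

```text
(281, 216) [ 0.5246 -0.1172  0.115 ]
(257, 216) [ 0.5071 -0.116   0.115 ]
(306, 216) [ 0.5428 -0.1185  0.115 ]
(281, 240) [ 0.5233 -0.136   0.115 ]
[0.0, 0.0003, 0.032, -0.0, -0.0, -0.0]
[0.0001, 0.0007, 0.064, -0.0001, -0.0, -0.0001]
[0.0001, 0.001, 0.0959, -0.0001, -0.0, -0.0001]
[0.0002, 0.0013, 0.1279, -0.0001, -0.0001, -0.0002]
[0.0002, 0.0016, 0.1599, -0.0001, -0.0001, -0.0002]
[0.0002, 0.002, 0.1919, -0.0002, -0.0001, -0.0003]
[0.0003, 0.0023, 0.2238, -0.0002, -0.0001, -0.0003]
[0.0003, 0.0026, 0.2558, -0.0002, -0.0001, -0.0004]
clock 8.65 p [ 0.5236 -0.1161  0.1943] yaw 86.06 tilt [-0.0012  0.0007] F [-0.32  0.79 -0.39] w 0.597 J [  7.7  36.3  -0.2 108.    0.2  35.7   3.5]
```

View pics/w7c.png

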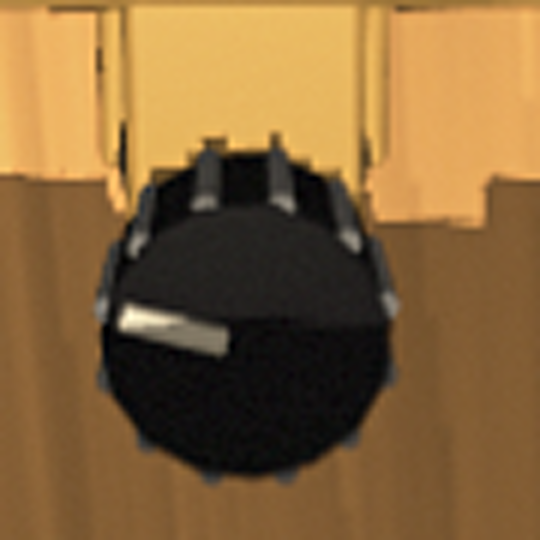

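```bash
python3 -m creep '[[[-0.003,0.002,0.03,0,0,0],[-0.003,0.002,0.07,0,0,0],[-0.003,0.002,0.12,0,0,0],[-0.003,0.002,0.17,0,0,0],[-0.003,0.002,0.215,0,0,0],[-0.003,0.002,0.245,0,0,0],[-0.003,0.002,0.256,0,0,0],[-0.003,0.002,0.256,0,0,0]]]' 0.4
python3 -m creep '[[[0,0,0,0,0,0],[0,0,0,0,0,0],[0,0,0,0,0,0],[0,0,0,0,0,0],[0,0,0,0,0,0],[0,0,0,0,0,0]]]' 1 15
python3 - <<'E'
from h import *
snap('wrist','w8')
goto(.5245,-.1172,.092,40,1)
E
```

```text
clock: 9.45
tcp_pos: [0.524, -0.1166, 0.0913]
tcp_rot: [[0.068, 0.998, -0.002], [0.998, -0.068, 0.001], [0.001, -0.002, -1.0]]
wrist_force: [0.6, 0.6, 0.4]
gripper_width: 0.6
clock: 10.05
tcp_pos: [0.5247, -0.1166, 0.0919]
tcp_rot: [[0.068, 0.998, -0.0], [0.998, -0.068, 0.001], [0.001, -0.001, -1.0]]
wrist_force: [0.7, -0.1, 5.5]
gripper_width: 0.401
[-0.0015, -0.0005, -0.0002, -0.0001, -0.0001, 0.1281]
clock 10.1 p [ 0.5247 -0.1166  0.0919] yaw 86.11 tilt [-0.0005  0.0011] F [0.46 1.07 5.87] w 0.399 J [  7.9  46.1  -0.4 111.8   0.6  22.2   3.2]
```

View pics/w8.png

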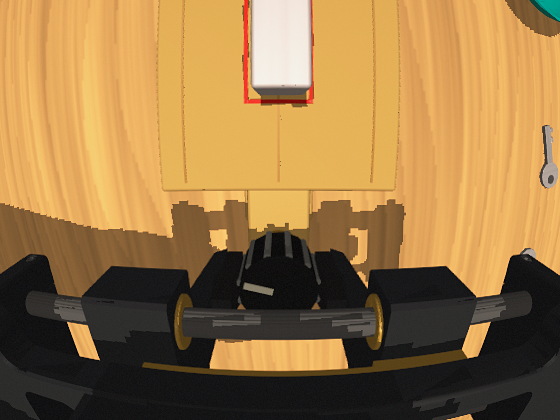

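The knob is held. I'll turn it 0.8 rad (share 0.127) clockwise in two calls.

```bash
python3 -m creep '[[[0,0,0,0,0,0.005],[0,0,0,0,0,0.013],[0,0,0,0,0,0.022],[0,0,0,0,0,0.031],[0,0,0,0,0,0.04],[0,0,0,0,0,0.049],[0,0,0,0,0,0.058],[0,0,0,0,0,0.064]]]'
python3 -m creep '[[[0,0,0,0,0,0.008],[0,0,0,0,0,0.017],[0,0,0,0,0,0.026],[0,0,0,0,0,0.035],[0,0,0,0,0,0.044],[0,0,0,0,0,0.053],[0,0,0,0,0,0.063],[0,0,0,0,0,0.063]]]'
python3 - <<'E'
from h import *
snap('wrist','w9');snap('scene','s9')
crop('s9',140,155,340,265,4,'s9c')
goto(.5245,-.1172,.092,40,1)
E
```

```text
clock: 10.9
tcp_pos: [0.5249, -0.1167, 0.0919]
tcp_rot: [[0.456, 0.89, -0.0], [0.89, -0.456, 0.001], [0.001, -0.0, -1.0]]
wrist_force: [1.0, -0.2, 1.9]
gripper_width: 0.404
clock: 11.7
tcp_pos: [0.5252, -0.1169, 0.092]
tcp_rot: [[0.765, 0.644, 0.0], [0.644, -0.765, 0.0], [0.0, 0.0, -1.0]]
wrist_force: [0.7, 0.8, 1.4]
gripper_width: 0.4
[-0.0018, -0.0004, -0.0001, -0.0, -0.0001, 0.0006]
clock 11.8 p [ 0.5251 -0.1169  0.092 ] yaw 40.21 tilt [0.0003 0.0004] F [ 0.87 -0.64  1.57] w 0.403 J [  1.9  46.8   9.7 112.1 -18.7  22.7 -23.8]
```

View pics/w9.png

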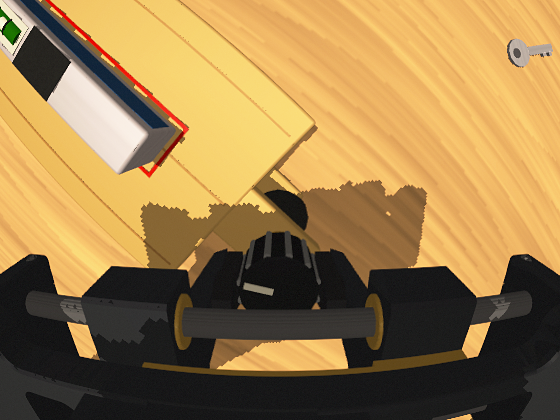

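View pics/s9c.png

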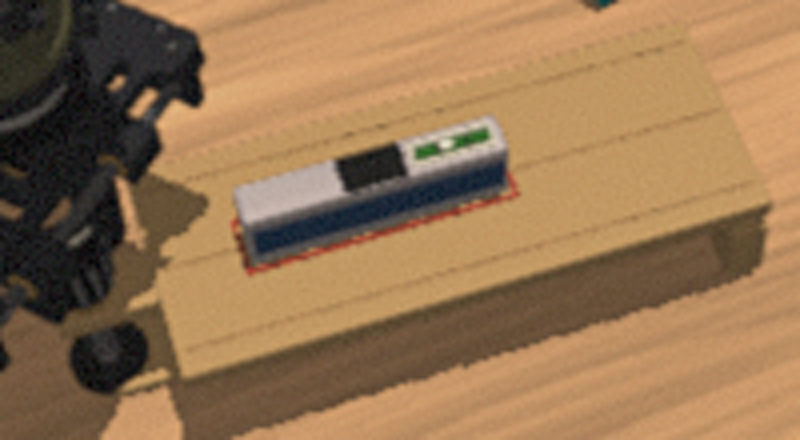

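The pointer turned with the gripper and the level is still in its outline. Next: release, lift and go back to the level.

```bash
python3 -m creep '[[[0,0,0,0,0,0],[0,0,0,0,0,0],[0,0,0,0,0,0],[0,0,-0.04,0,0,0],[0,0,-0.1,0,0,0],[0,0,-0.17,0,0,0],[0,0,-0.22,0,0,0],[0,0,-0.22,0,0,0]]]' 0.4
python3 - <<'E'
from h import *
goto(.535,.037,.18,86.2,8)
E
```

```text
clock: 12.6
tcp_pos: [0.5264, -0.1174, 0.1822]
tcp_rot: [[0.764, 0.646, 0.005], [0.646, -0.764, -0.001], [0.003, 0.004, -1.0]]
wrist_force: [-0.6, 0.0, 0.6]
gripper_width: 0.602
[0.0332, -0.0351, 0.0007, 0.0001, -0.0, -0.016]
[0.0664, -0.0702, 0.0014, 0.0002, -0.0001, -0.0319]
[0.0996, -0.1054, 0.002, 0.0003, -0.0001, -0.0479]
[0.1328, -0.1405, 0.0027, 0.0004, -0.0001, -0.0639]
[0.166, -0.1756, 0.0034, 0.0005, -0.0002, -0.0798]
[0.1991, -0.2107, 0.0041, 0.0006, -0.0002, -0.0958]
[0.2323, -0.2458, 0.0047, 0.0007, -0.0002, -0.1118]
[0.2655, -0.281, 0.0054, 0.0007, -0.0003, -0.1277]
clock 12.6 p [ 0.5264 -0.1174  0.1822] yaw 40.22 tilt [ 0.0049 -0.0005] F [-0.58  0.02  0.59] w 0.602 J [ -1.   38.5  14.5 108.9 -16.1  34.3 -26. ]
```

```bash
python3 -m creep '[[[0.033,-0.035,0,0,0,-0.016],[0.066,-0.07,0.001,0,0,-0.032],[0.1,-0.105,0.002,0,0,-0.048],[0.133,-0.14,0.003,0,0,-0.064],[0.166,-0.176,0.003,0,0,-0.08],[0.2,-0.21,0.004,0,0,-0.096],[0.232,-0.246,0.005,0.0007,0,-0.112],[0.265,-0.281,0.005,0.0007,0,-0.1277]]]' 1 20
python3 -m creep '[[[0,0,0,0,0,0],[0,0,0,0,0,0],[0,0,0,0,0,0]]]' 1 20
python3 - <<'E'
from h import *
snap('wrist','w10')
goto(.535,.037,.115,86.2,1)
E
```

```text
clock: 13.4
tcp_pos: [0.5339, 0.0376, 0.1789]
tcp_rot: [[0.062, 0.998, -0.001], [0.998, -0.062, 0.001], [0.001, -0.001, -1.0]]
wrist_force: [-0.4, 0.5, 0.7]
gripper_width: 0.005
clock: 13.7
tcp_pos: [0.5335, 0.0359, 0.1785]
tcp_rot: [[0.066, 0.998, -0.002], [0.998, -0.066, 0.0], [0.0, -0.002, -1.0]]
wrist_force: [0.4, -0.5, -0.5]
gripper_width: 0.004
[0.0028, 0.0035, 0.1591, -0.0003, -0.0, 0.0001]
clock 13.75 p [0.5336 0.0359 0.1786] yaw 86.23 tilt [-0.0021  0.0004] F [0.29 0.07 0.07] w 0.004 J [-10.8  37.8   3.3 109.1  -3.7  33.3  -8.8]
```

View pics/w10.png

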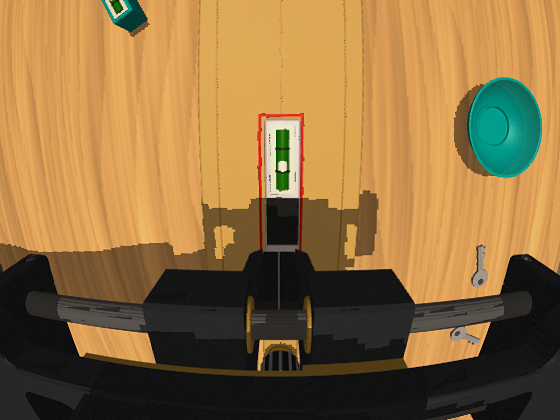

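The bubble is now at row 167, with the lines at 149 and 168 (about −4 to −5 mm unpressed, as intended). The pad centre is at about (283,223).

Run:
```python
from h import *
for p in [(283,223),(283,198),(283,248),(265,223),(300,223)]: print(atz(ray('w10',*p,True),.11).round(4))
goto(.536,.037,.115,86.2,1)
```

```text
[0.5361 0.035  0.11  ]
[0.5372 0.053  0.11  ]
[0.5349 0.0161 0.11  ]
[0.5235 0.0358 0.11  ]
[0.548  0.0342 0.11  ]
[0.003, 0.006, 0.1591, -0.0003, -0.0, 0.0001]
clock 13.75 p [0.5336 0.0359 0.1786] yaw 86.23 tilt [-0.0021  0.0004] F [0.29 0.07 0.07] w 0.004 J [-10.8  37.8   3.3 109.1  -3.7  33.3  -8.8]
```

```bash
python3 -m creep '[[[0,0.006,0.03,0,0,0],[0,0.006,0.06,0,0,0],[0,0.006,0.09,0,0,0],[0,0.006,0.12,0,0,0],[0,0.006,0.14,0,0,0],[0,0.006,0.155,0,0,0],[0,0.006,0.16,0,0,0],[0,0.006,0.16,0,0,0]]]'
python3 - <<'E'
from h import *
goto(.536,.036,.110,86.2,1)
E
```

```text
clock: 14.55
tcp_pos: [0.5359, 0.0358, 0.1144]
tcp_rot: [[0.066, 0.998, -0.002], [0.998, -0.066, 0.0], [0.0, -0.002, -1.0]]
wrist_force: [-0.7, 0.1, -0.5]
gripper_width: 0.009
[0.0005, 0.0003, 0.0111, -0.0004, -0.0, 0.0001]
clock 14.55 p [0.5359 0.0358 0.1144] yaw 86.24 tilt [-0.0023  0.0003] F [-0.74  0.07 -0.55] w 0.009 J [-10.2  43.9   2.4 111.3  -4.1  25.   -8.5]
```

Not touching yet. I'll go down in small steps, checking the force.

```bash
python3 -m creep '[[[0,0,0.002,0,0,0],[0,0,0.005,0,0,0],[0,0,0.008,0,0,0],[0,0,0.011,0,0,0],[0,0,0.011,0,0,0]]]'
python3 -m creep '[[[0,0,0.0025,0,0,0],[0,0,0.005,0,0,0],[0,0,0.005,0,0,0]]]'
```

```text
clock: 15.05
tcp_pos: [0.5361, 0.0355, 0.1103]
tcp_rot: [[0.066, 0.998, -0.002], [0.998, -0.066, 0.0], [-0.0, -0.002, -1.0]]
wrist_force: [0.3, -2.0, 3.4]
gripper_width: 0.007
clock: 15.35
tcp_pos: [0.5361, 0.0353, 0.1098]
tcp_rot: [[0.066, 0.998, -0.001], [0.998, -0.066, 0.0], [0.0, -0.001, -1.0]]
wrist_force: [-3.5, -0.2, 16.4]
gripper_width: 0.006
```

16 N now. I'll hold with camera calls and read the bubble.

Run:
```python
from h import *
for i in range(40):
    vision.get_image('wrist')
    if i%8==0: s=status.observe(); print(round(s['clock'],2),np.round(s['wrist_force'],1),np.round(s['tcp_pos'],4))
snap('wrist','w11');crop('w11',230,90,335,260,4,'w11c')
goto(.536,.036,.110,86.2,1)
```

```text
15.4 [-3.1 -0.8 16.5] [0.5362 0.0353 0.1098]
15.8 [-3.6 -0.4 15.4] [0.5362 0.0353 0.1098]
16.2 [-4.1 -0.4 16.7] [0.5362 0.0353 0.1099]
16.6 [-3.  -1.1 15.9] [0.5362 0.0353 0.1098]
17.0 [-3.6 -0.3 16.7] [0.5362 0.0353 0.1098]
[0.0017, -0.0005, -0.0004, -0.0001, -0.0, -0.0]
clock 17.4 p [0.5361 0.0353 0.1098] yaw 86.2 tilt [-0.0009  0.0001] F [-2.61 -1.06 16.19] w 0.007 J [-10.1  44.4   2.4 111.4  -4.1  24.3  -8.5]
```

View pics/w11c.png

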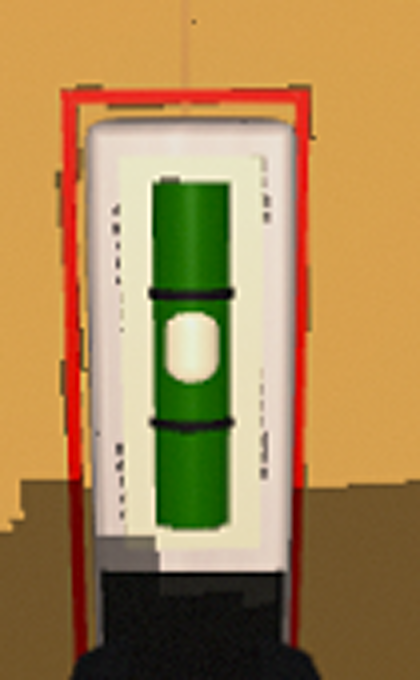

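The pressed bubble reads about +1.4 mm: bubble at row 347, lines at 294 and 424. That is within tolerance, but the margin is thin and there is plenty of time. I'll turn the knob another ~0.36 rad.

```bash
python3 -m creep '[[[0,0,-0.01,0,0,0],[0,0,-0.03,0,0,0],[0,0,-0.07,0,0,0],[0,0,-0.12,0,0,0],[0,0,-0.16,0,0,0],[0,0,-0.18,0,0,0],[0,0,-0.18,0,0,0]]]'
python3 - <<'E'
from h import *
snap('wrist','w12')
goto(.525,-.117,.18,86.2,1)
E
```

```text
clock: 18.1
tcp_pos: [0.5368, 0.0355, 0.1827]
tcp_rot: [[0.066, 0.998, 0.001], [0.998, -0.066, 0.0], [0.001, 0.001, -1.0]]
wrist_force: [-0.2, 0.1, -0.9]
gripper_width: 0.006
[-0.3821, -0.0029, 0.0048, -0.0001, -0.0, 0.0]
clock 18.15 p [0.5363 0.0354 0.182 ] yaw 86.21 tilt [-0.0003  0.0002] F [ 0.29  1.27 -0.16] w 0.001 J [-10.7  37.6   3.4 108.6  -3.7  33.9  -8.8]
```

View pics/w12.png

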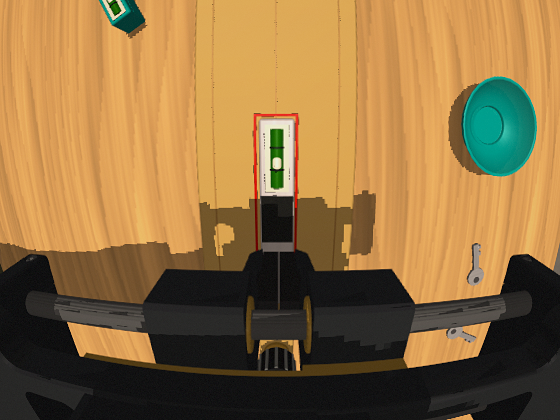

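The level stayed upright in its outline. Back to the knob.

```bash
python3 -m creep '[[[-0.05,0,0.001,0,0,0],[-0.1,-0.001,0.002,0,0,0],[-0.16,-0.001,0.003,0,0,0],[-0.23,-0.002,0.003,0,0,0],[-0.3,-0.003,0.004,0,0,0],[-0.35,-0.003,0.004,0,0,0],[-0.382,-0.003,0.004,0,0,0],[-0.382,-0.003,0.004,0,0,0]]]' 0.4
python3 -m creep '[[[0,0,0,0,0,0],[0,0,0,0,0,0]]]' 0.4
python3 - <<'E'
from h import *
goto(.525,-.117,.092,86.2,1)
E
```

```text
clock: 18.95
tcp_pos: [0.5243, -0.1188, 0.1796]
tcp_rot: [[0.069, 0.998, -0.002], [0.998, -0.069, -0.0], [-0.001, -0.002, -1.0]]
wrist_force: [-0.7, -0.7, 0.3]
gripper_width: 0.602
clock: 19.15
tcp_pos: [0.5243, -0.1174, 0.1793]
tcp_rot: [[0.067, 0.998, -0.002], [0.998, -0.067, 0.0], [0.0, -0.002, -1.0]]
wrist_force: [0.4, 0.4, 0.2]
gripper_width: 0.6
[0.001, 0.0022, 0.2183, -0.0004, -0.0, -0.0002]
clock 19.15 p [ 0.5243 -0.1174  0.1793] yaw 86.13 tilt [-0.0023  0.0005] F [0.45 0.41 0.19] w 0.6 J [  7.   37.8   1.2 108.6  -1.4  33.7   5.2]
```

```bash
python3 -m creep '[[[0.001,0.002,0.03,0,0,0],[0.001,0.002,0.07,0,0,0],[0.001,0.002,0.11,0,0,0],[0.001,0.002,0.15,0,0,0],[0.001,0.002,0.185,0,0,0],[0.001,0.002,0.21,0,0,0],[0.001,0.002,0.218,0,0,0],[0.001,0.002,0.218,0,0,0]]]' 0.4
python3 -m creep '[[[0,0,0,0,0,0],[0,0,0,0,0,0],[0,0,0,0,0,0],[0,0,0,0,0,0],[0,0,0,0,0,0],[0,0,0,0,0,0]]]' 1 15
python3 -m creep '[[[0,0,0,0,0,0.007],[0,0,0,0,0,0.015],[0,0,0,0,0,0.024],[0,0,0,0,0,0.033],[0,0,0,0,0,0.042],[0,0,0,0,0,0.05],[0,0,0,0,0,0.057],[0,0,0,0,0,0.057]]]'
python3 - <<'E'
from h import *
goto(.525,-.117,.092,65.7,1)
snap('wrist','w13')
E
```

```text
clock: 19.95
tcp_pos: [0.5247, -0.1166, 0.0916]
tcp_rot: [[0.067, 0.998, -0.003], [0.998, -0.067, 0.001], [0.001, -0.003, -1.0]]
wrist_force: [-0.8, 0.4, -0.1]
gripper_width: 0.603
clock: 20.55
tcp_pos: [0.5247, -0.1165, 0.0921]
tcp_rot: [[0.067, 0.998, -0.003], [0.998, -0.067, 0.001], [0.001, -0.003, -1.0]]
wrist_force: [-2.1, -0.0, 6.2]
gripper_width: 0.4
clock: 21.35
tcp_pos: [0.525, -0.1166, 0.0921]
tcp_rot: [[0.414, 0.91, -0.002], [0.91, -0.414, 0.0], [-0.001, -0.002, -1.0]]
wrist_force: [-0.9, -0.6, 1.9]
gripper_width: 0.4
[-0.0009, 0.0005, 0.0003, -0.0004, 0.0001, -0.0004]
clock 21.35 p [ 0.525  -0.1166  0.0921] yaw 65.54 tilt [-0.0025  0.0005] F [-0.9  -0.62  1.89] w 0.4 J [  4.5  46.4   5.3 111.8 -10.   22.4  -7. ]
```

View pics/w13.png

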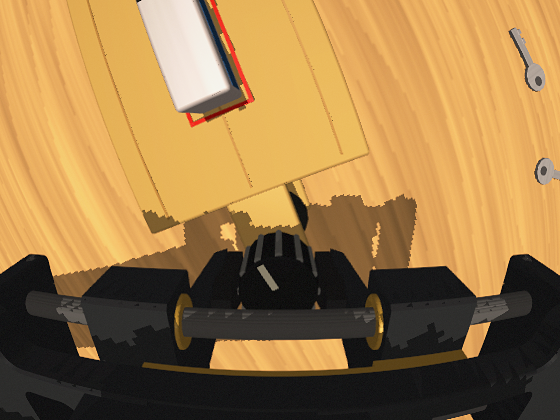

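The knob is held and turned, with the pointer at (268,278). Releasing and going back to the level.

```bash
python3 -m creep '[[[0,0,0,0,0,0],[0,0,0,0,0,0],[0,0,0,0,0,0],[0,0,-0.04,0,0,0],[0,0,-0.1,0,0,0],[0,0,-0.17,0,0,0],[0,0,-0.22,0,0,0],[0,0,-0.22,0,0,0]]]' 0.4
python3 - <<'E'
from h import *
goto(.5365,.0365,.18,86.2,8)
E
```

```text
clock: 22.2
tcp_pos: [0.5268, -0.1171, 0.1824]
tcp_rot: [[0.413, 0.911, 0.003], [0.911, -0.413, -0.0], [0.001, 0.003, -1.0]]
wrist_force: [0.1, 0.1, 0.7]
gripper_width: 0.597
[0.045, -0.0171, 0.0007, 0.0001, -0.0, -0.0072]
[0.0899, -0.0342, 0.0015, 0.0001, -0.0, -0.0143]
[0.1349, -0.0512, 0.0022, 0.0002, -0.0, -0.0215]
[0.1799, -0.0683, 0.003, 0.0002, -0.0, -0.0286]
[0.2249, -0.0854, 0.0037, 0.0003, -0.0, -0.0358]
[0.2698, -0.1025, 0.0045, 0.0003, -0.0, -0.0429]
[0.3148, -0.1196, 0.0052, 0.0004, -0.0, -0.0501]
[0.3598, -0.1366, 0.006, 0.0004, -0.0, -0.0572]
clock 22.2 p [ 0.5268 -0.1171  0.1824] yaw 65.61 tilt [ 0.0027 -0.0004] F [0.13 0.05 0.71] w 0.597 J [  2.8  37.9   7.9 108.6  -8.7  34.   -8.1]
```

```bash
python3 -m creep '[[[0.045,-0.017,0,0,0,-0.007],[0.09,-0.034,0.001,0,0,-0.014],[0.135,-0.051,0.002,0,0,-0.0215],[0.18,-0.068,0.003,0,0,-0.0286],[0.225,-0.085,0.004,0,0,-0.036],[0.28,-0.106,0.005,0,0,-0.044],[0.335,-0.127,0.005,0,0,-0.053],[0.36,-0.137,0.006,0,0,-0.057]]]' 1 20
python3 -m creep '[[[0,0,0,0,0,0],[0,0,0,0,0,0],[0,0,0,0,0,0]]]' 1 20
python3 - <<'E'
from h import *
goto(.536,.0365,.1145,86.2,1)
snap('wrist','w14')
E
```

```text
clock: 23.0
tcp_pos: [0.5359, 0.0393, 0.1789]
tcp_rot: [[0.063, 0.998, 0.001], [0.998, -0.063, 0.001], [0.001, 0.001, -1.0]]
wrist_force: [0.4, 1.1, 0.3]
gripper_width: 0.006
clock: 23.3
tcp_pos: [0.5357, 0.0376, 0.1787]
tcp_rot: [[0.066, 0.998, 0.001], [0.998, -0.066, -0.0], [-0.0, 0.001, -1.0]]
wrist_force: [0.5, -0.2, 0.4]
gripper_width: 0.006
[-0.0028, 0.0009, 0.1604, 0.0001, 0.0, 0.0001]
clock 23.3 p [0.5357 0.0376 0.1787] yaw 86.24 tilt [ 0.0006 -0.0002] F [ 0.49 -0.25  0.35] w 0.006 J [-11.4  37.9   4.1 109.   -4.5  33.3  -8.2]
```

View pics/w14.png

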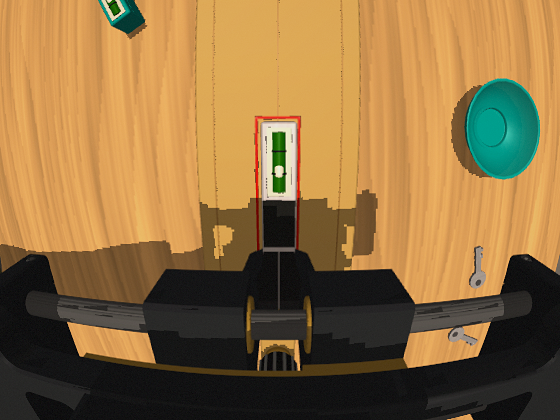

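The level is still in place, with the bubble further towards the foot while unpressed, as expected. Pressing again.

```bash
python3 -m creep '[[[-0.002,0.001,0.03,0,0,0],[-0.003,0.001,0.06,0,0,0],[-0.003,0.001,0.09,0,0,0],[-0.003,0.001,0.12,0,0,0],[-0.003,0.001,0.14,0,0,0],[-0.003,0.001,0.155,0,0,0],[-0.003,0.001,0.16,0,0,0],[-0.003,0.001,0.16,0,0,0]]]'
python3 -m creep '[[[0,0,0.002,0,0,0],[0,0,0.004,0,0,0],[0,0,0.007,0,0,0],[0,0,0.01,0,0,0],[0,0,0.01,0,0,0]]]'
```

```text
clock: 24.15
tcp_pos: [0.5362, 0.0365, 0.1146]
tcp_rot: [[0.066, 0.998, 0.001], [0.998, -0.066, -0.0], [-0.0, 0.001, -1.0]]
wrist_force: [-0.6, 0.7, -0.0]
gripper_width: 0.006
clock: 24.65
tcp_pos: [0.5364, 0.0361, 0.1109]
tcp_rot: [[0.066, 0.998, 0.001], [0.998, -0.066, -0.0], [-0.0, 0.001, -1.0]]
wrist_force: [0.5, 0.1, 3.2]
gripper_width: 0.005
```

```bash
python3 -m creep '[[[0,0,0.0025,0,0,0],[0,0,0.005,0,0,0],[0,0,0.005,0,0,0]]]'
python3 - <<'E'
from h import *
for i in range(40): vision.get_image('wrist')
snap('wrist','w15');crop('w15',230,90,335,260,4,'w15c')
goto(.536,.036,.110,86.2,1)
E
```

```text
clock: 24.95
tcp_pos: [0.5364, 0.0359, 0.1103]
tcp_rot: [[0.066, 0.998, 0.002], [0.998, -0.066, -0.0], [-0.0, 0.002, -1.0]]
wrist_force: [-3.1, -0.9, 14.9]
gripper_width: 0.006
[0.0001, -0.0011, 0.0008, 0.0003, 0.0, 0.0]
clock 27.0 p [0.5364 0.0359 0.1103] yaw 86.2 tilt [ 0.002  -0.0004] F [-3.42 -0.23 14.37] w 0.005 J [-10.5  44.3   3.  111.5  -5.   24.1  -7.7]
```

View pics/w15c.png

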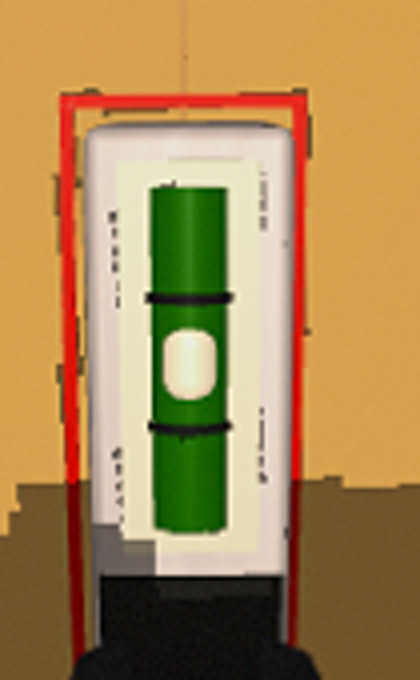

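The bubble is at row 364 and the line midpoint at 362.5, so it is centred within about 0.2 mm. One numeric check of the level against the outline, plus a scene look, before handing in.

Run:
```python
from h import *
W=lambda u,v,z: atz(ray('w15',230+(u+.5)/4-.5,90+(v+.5)/4-.5,True),z)
o=(W(62,101,.07)+W(306,101,.07))/2; l=(W(86,130,.11)+W(293,130,.11))/2
print(o.round(4),l.round(4),(l-o).round(4),'(expect along -4mm)')
snap('scene','s16'); crop('s16',60,120,420,400,2.1,'s16c')
s=status.observe(); print(s['clock'],np.round(s['wrist_force'],1))
```

```text
[0.5394 0.1093 0.07  ] [0.54   0.1058 0.11  ] [ 0.0006 -0.0036  0.04  ] (expect along -4mm)
27.05 [-2.7 -0.8 15.4]
```

View pics/s16c.png

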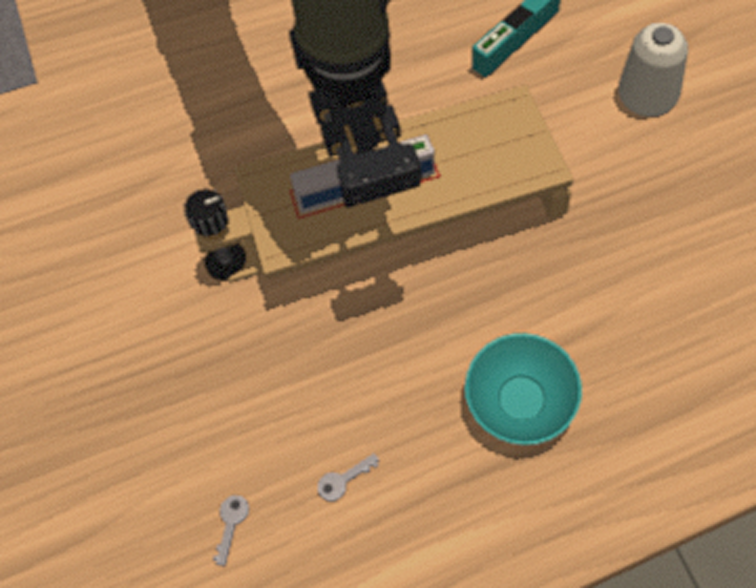

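The level is in the outline within about 1 mm, and the dish, keys and freshener are where they started. Handing in.

```bash
python3 -c "
from workcell import order
print(order.finish_job())"
```

```text
the job is handed in; nothing more can be done
None
```

I handed the job in at about 27 s, with the closed fingers still pressing the level down and the bubble centred. The hand-in gives no verdict, so the numbers below are my own last checks.

- **Level:** I slid it along the shelf into the red outline and let go. The last wrist picture puts it within about 1 mm of its place in the outline.
- **Knob:** I first turned it about 0.8 rad clockwise. A test press then read about +1.4 mm, which was inside the limit but with little margin, so I turned it about another 0.36 rad.
- **Final press:** the wrist force read 14–15 N, against the allowed 5–45 N. After 2 s of settling the bubble stood about 0.2 mm from centre.
- **Other things:** the dish, keys and freshener looked unmoved in the last scene picture.

No check failed. A side force of about 3 N on the wrist stayed during the press, and the level did not shift.

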